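# Unlatch the parts case and sort its nuts and rack pieces

### The arm

A 6-joint arm with a two-finger parallel gripper is mounted at the origin on the work surface. World frame = base frame: x ahead of the robot, y to its left, z up, the work surface at z = 0. Lengths are in mm, angles in rad, forces in N, time in s.
With the tool pointing down it reaches from about 300 to 775 mm from the base axis. Payload 14.6 kg.
Tool frame: the origin (TCP) lies between the finger pads; the fingertips stand 11 mm ahead of it and the grasp point (between the pads) lies 8 mm behind it; z points along the fingers, y is the line along which they close (so a half turn about z gives the same grasp; the last joint's range is limited). The gripper opens to 94 mm and grips with 3 to 60 N. Pads are 16 mm wide; open, the fingers measure 119 mm over their backs; the gripper's body (75 mm by 177 mm) begins 78 mm behind the grasp point.
Start: joints at [-1.357, 0.3, 1.521, -0, 1.321, -0.067], TCP at [152.412, -528.451, 216.446] pointing down, gripper open.
Joint ranges: [-3.03, 3.03], [-0.79, 2.21], [0.23, 2.52], [-1.04, 4.18], [0, 3.07], [-2.55, 2.55]. Speed limits (rad/s): [2.22, 2.22, 2.57, 3.14, 3.14, 3.14].

### API

Orientations are given as [roll, pitch, yaw] about the fixed x, y, z axes, in that order (R = Rz(yaw) Ry(pitch) Rx(roll)).
In Python, from cell import manip gives the robot as it stands. The module is installed in compiled form; this text tells all that it offers.
- The arm moves only by the tool arm_command, never from a script. Its argument "rows" is one flat list of numbers, 5 for each row, row after row: the shift along the world's x, y, z in mm, then the turn about the world's z in degrees, then the finger opening in mm, from 0 to 94. In form: [dx, dy, dz, twist, jaw, dx, dy, dz, twist, jaw, ...]. A call has 1 to 5 rows; each row shifts and turns the commanded pose from where the row before left it; what a row does not reach is not made up. A row lasts 1/8 s, in which the tool goes at most 62.5 mm and 10.7 degrees, less where a joint would pass 70% of its speed; a pose out of reach is approached as far as the arm can. A call is refused whole if a number of a shift passes 62.5 or a number of a turn 10.7, either way. A call with a gripper value outside its range is refused whole. The fingers move at their own pace and stop on an object; "newtons" is the grip in N (left out, the last holds). Time passes only in rows, so rows that do not move let the fingers close. It gives the time, the measured TCP pose, the force and the opening at its end, in the units of the state.
- manip.read_state(): the state, without advancing time (a new reading comes with each control period).
- manip.camera(name): name is "scene" or "top" or "wrist"; returns a dict with "image" (480x640x3 uint8, blue, green, red), "z_map" (480x640 float32, mm along the optical axis (not along the pixel's ray), 0 where there is no reading), "fx", "fy", "cx", "cy" (pixels), "pose" (4x4, takes a point from camera to world coordinates). Camera axes: x right, y down, z forward; pixel columns grow to the right and rows downward; lengths in mm; the calibration is good to about 2 mm. A picture is of the moment at which its call begins.
- manip.sign_off(): hands the job in, once; it reports no verdict.
The state is a dict: "clock": time; "joints": joint angles; "qd": joint speeds; "effort": joint torques, N m; "eef_pos": TCP position; "eef_rot": TCP orientation; "wrist_force": force on the tool from outside, world axes, zero at the start; "moment": the same for the moment, N m; "finger_gap": finger opening in mm.
Only numpy, scipy, OpenCV 4.12 (cv2) and the standard library are available. Lean on these libraries where they do the work, as an engineer would, in place of code of your own. Each camera call takes 0.05 s, during which the arm holds its last target. There are 200 camera calls.

### The job

Undo the draw latch of the grey parts case by lifting its red lever right up until the hook drops free, and only then swing the lid open until it stands past upright. Take out everything inside and sort it: every brass hexagon nut into the yellow bin, every toothed rack piece into the green bin. Once all is sorted, shut the lid fully again, leaving the latch undone, and leave the other things on the bench where they are.

Things in the scene. Friction and masses are not known exactly. Their poses are not given: they have to be found in the camera images.
- case: Grey steel parts case fixed to the bench, 198 mm deep (own x), 238 wide (own y), 108 tall with lid shut. Origin: centre of its underside. Own -x: front face with the latch, 99 mm from the origin; +x: hinge side. Walls 4 mm, rim 84 mm above the bench; inside 190 x 230 mm, plywood floor 44 mm above the bench, on which the parts to sort lie under the lid.
- lid (a joint): Lid angle in rad: 0 shut, 1.85 fully open (leaning back past upright, 1.57). The hinge is stiff (0.6 N m friction), so the 0.4 kg lid stays where it is left; about 5 N at the tab moves it. It cannot be raised while the hook is on its keeper.
- lid_hinge (a point): Middle of the lid's hinge line at the top of the case's back wall, 84 mm above the bench. The line runs along the case's own y; opening lifts the lid's front edge up and over towards the case's +x.
- lid_tab (a point): Grip point of the black tab jutting 36 mm forward from the lid's front edge, 30 mm wide along case y, 12 mm thick. The point lies 24 mm out on its centreline, 60 mm to case +y of the middle; lid shut, 222 mm in front of the hinge line and 12 mm above it. Pinch it from above by its two sides (fingers closing along case y): it turns between the pads as the lid swings. Free space below it.
- lever (a joint): Latch lever angle in rad: 0 latched (slants down and out from the front face, 40 degrees below level); grows as its tip is lifted out and up. Dead centre near 0.5, hook slack near 1.4, stop at 1.9. 0.06 N m friction: it stays up when left there; about 4 N at the tip starts it. Left below dead centre it may snap shut.
- lever_pivot (a point): The lever's pivot on the case's front face, 14 mm in front of the face and 68 mm above the bench, 60 mm to the case's -y side of the middle; the axis runs along the case's own y.
- lever_grip (a point): Centre of the red grip bar at the lever's tip: 30 mm long along case y, 14 x 14 mm in section, 62 mm from the pivot; latched, it is 61 mm in front of the face and 28 mm above the bench. Pinch it from above by its ends (fingers closing along case y): it turns between the pads as it swings.
- hook_bar (a point): Middle of the steel cross bar (24 mm long, 5 mm thick) of the latch's draw hook, a wire bail carried by the lever. Latched, it is pulled down behind the lip of the keeper; when the lever is right up it lifts off and a light spring swings it forward and down, clear of the lid.
- keeper (a point): Seat of the hook's bar on the keeper, a small steel ledge with a 4 mm lip on the lid's front face, moving with the lid.
- yellow_bin: Loose yellow steel bin for the hexagon nuts, 170 (own x) by 150 (own y) by 55 mm, walls and floor 5 mm, 0.7 kg, open at the top. Origin: centre of its underside.
- green_bin: Loose green steel bin for the toothed rack pieces, same size and origin as the yellow one. The two bins may stand either way round.
- nut1: Brass hexagon nut, 36 mm across flats (41.6 mm across corners), 26 mm tall, 0.08 to 0.15 kg; own z is its bore axis, flats face own x and every 60 degrees from it. Origin: centre of its lower face, 13 mm below its middle. None if absent.
- nut2: Brass hexagon nut, 36 mm across flats (41.6 mm across corners), 26 mm tall, 0.08 to 0.15 kg; own z is its bore axis, flats face own x and every 60 degrees from it. Origin: centre of its lower face, 13 mm below its middle. None if absent.
- nut3: Brass hexagon nut, 36 mm across flats (41.6 mm across corners), 26 mm tall, 0.08 to 0.15 kg; own z is its bore axis, flats face own x and every 60 degrees from it. Origin: centre of its lower face, 13 mm below its middle. None if absent.
- rack1: Dark steel piece of toothed rack, 60 mm long (own x), 20 mm wide (own y), 18 mm tall (own z, teeth on top), 0.1 to 0.2 kg. Origin: centre of its underside, 9 mm below its middle. None if absent.
- rack2: Dark steel piece of toothed rack, 60 mm long (own x), 20 mm wide (own y), 18 mm tall (own z, teeth on top), 0.1 to 0.2 kg. Origin: centre of its underside, 9 mm below its middle. None if absent.
- rack3: Dark steel piece of toothed rack, 60 mm long (own x), 20 mm wide (own y), 18 mm tall (own z, teeth on top), 0.1 to 0.2 kg. Origin: centre of its underside, 9 mm below its middle. None if absent.
- grease_can: Blue grease can, 66 mm across, 100 mm tall; not part of the job, leave it where it is.
- wrench: Steel wrench lying flat; not part of the job, leave it where it is.
- screwdriver: Screwdriver lying flat; not part of the job, leave it where it is.
- bearing: Steel bearing ring, 62 mm across, 18 mm high; not part of the job, leave it where it is.
- gearmotor: Small aluminium and grey gearmotor, about 140 x 70 x 60 mm; not part of the job, leave it where it is.
- carton: Small cardboard carton, 100 x 70 x 60 mm; not part of the job, leave it where it is.
Not all that is in view belongs to the job. Several things have the shape of the green_bin; the one meant has the colours described above.

How it is judged (in metres and radians):
On the way, in this order (a step that is already met when the one before it is completed fails the run):
1. latch lever lifted up past centre and its hook clear of the keeper, with the lid still shut (value of joint lever above 1.4 rad and distance between hook_bar and keeper above 0.02 m and value of joint lid below 0.1 rad), for 0.2 s.
2. lid swung open past upright (value of joint lid above 1.58 rad), for 0.2 s.
3. every nut in the yellow bin and every rack piece in the green bin, let go and at rest (x of nut1 in the frame of yellow_bin between -0.08 and 0.08 m and y of nut1 in the frame of yellow_bin between -0.07 and 0.07 m and z of nut1 in the frame of yellow_bin between -0.005 and 0.055 m and linear speed of each of nut1, nut2, nut3, rack1, rack2, rack3 below 0.03 m/s and x of nut2 in the frame of yellow_bin between -0.08 and 0.08 m and y of nut2 in the frame of yellow_bin between -0.07 and 0.07 m and z of nut2 in the frame of yellow_bin between -0.005 and 0.055 m and x of nut3 in the frame of yellow_bin between -0.08 and 0.08 m and y of nut3 in the frame of yellow_bin between -0.07 and 0.07 m and z of nut3 in the frame of yellow_bin between -0.005 and 0.055 m and x of rack1 in the frame of green_bin between -0.08 and 0.08 m and y of rack1 in the frame of green_bin between -0.07 and 0.07 m and z of rack1 in the frame of green_bin between -0.005 and 0.055 m and x of rack2 in the frame of green_bin between -0.08 and 0.08 m and y of rack2 in the frame of green_bin between -0.07 and 0.07 m and z of rack2 in the frame of green_bin between -0.005 and 0.055 m and x of rack3 in the frame of green_bin between -0.08 and 0.08 m and y of rack3 in the frame of green_bin between -0.07 and 0.07 m and z of rack3 in the frame of green_bin between -0.005 and 0.055 m), for 0.2 s.
4. lid shut again (value of joint lid below 0.05 rad), for 0.2 s.
At the end, for the whole second after the job is handed in: Every nut present lies inside the yellow bin and every rack piece inside the green bin (its origin within the bin's inner walls and below the rim), at rest; the lid is shut (under 0.05 rad), the lever still up (over 1.4 rad) and the hook more than 20 mm clear of the keeper (all of step 3 and value of joint lever above 1.4 rad and distance between hook_bar and keeper above 0.02 m and value of joint lid below 0.05 rad); the robot touches nothing.
It fails at once if one of the other things on the bench is knocked more than 50 mm from its place (distance of any of grease_can, wrench, screwdriver, bearing, gearmotor, carton from where it was at the start of the episode above 0.05 m).
Of nut1, nut2, nut3, rack1, rack2, rack3 only 3 to 5 are there at a start; the rules pass over those that are not, and their reading is None.
At some moment in a run one of yellow_bin, green_bin may be knocked a few centimetres aside while the robot is not near it.
Once in a run the grip may slacken for a moment while it holds something.
It also fails if it takes over 210 s, if anything falls off the work surface, if the arm or the gripper's body presses on something with over 40 N, if the wrist force passes 120 N, or if a joint passes its speed limit or range.

## Working session

There is one attempt and no reset: what is moved stays moved. The work goes in short steps, Python scripts to look and compute and a tool call to move; the robot and the scene stay as the last step left them, time stands still between calls to the robot, and variables do not carry over. Pictures are saved under pics/ and viewed, on a budget of 14 in all, crops included, one or two more only if the job needs it, and the job is handed in when it is done.

Besides the shell and the picture viewer there is one more tool, called after "Request:" by a JSON object that holds its "api" and its "payload", one argument or row to a line. arm_command: Moves the arm, as the interface text tells. Its arguments: {"type":"object","properties":{"rows":{"type":"array","items":{"type":"number"}},"newtons":{"type":"number"}},"required":["rows"]}

```bash
mkdir -p pics; cat > h.py <<'E'
import numpy as np, cv2
from cell import manip
def snap(n,f=None):
    c=manip.camera(n)
    if f: cv2.imwrite('pics/'+f,c['image'])
    return c
def cloud(c):
    z=c['z_map']; v,u=np.mgrid[0:480,0:640]
    P=np.stack([(u-c['cx'])/c['fx']*z,(v-c['cy'])/c['fy']*z,z],-1)
    W=P@c['pose'][:3,:3].T+c['pose'][:3,3]; W[z==0]=np.nan
    return W
def ray(c,u,v,h):
    d=c['pose'][:3,:3]@np.array([(u-c['cx'])/c['fx'],(v-c['cy'])/c['fy'],1]); o=c['pose'][:3,3]
    return o+d*(h-o[2])/d[2]
def proj(c,p):
    q=c['pose'][:3,:3].T@(np.array(p)-c['pose'][:3,3]); return q[0]/q[2]*c['fx']+c['cx'],q[1]/q[2]*c['fy']+c['cy']
E
python3 - <<'E'
from h import *
import pickle
s=manip.read_state();print(s)
for n in('scene','top'):
    c=snap(n,n+'0.png'); pickle.dump(c,open(n+'.pkl','wb')); print(n,c['fx'],c['pose'].round(2).tolist())
E
```

```text
{'clock': 0.0, 'joints': array([-1.35660558e+00,  3.00455020e-01,  1.52157933e+00, -1.97845114e-05,
        1.32071157e+00, -6.65545295e-02]), 'qd': array([ 0.00158006,  0.00088648, -0.00036959,  0.00028698,  0.00099429,
       -0.00169416]), 'effort': array([-1.01573660e-03, -5.31809378e+01, -3.52740347e+01,  7.07675703e-02,
        2.44266016e-02, -8.34732919e-05]), 'eef_pos': array([ 152.35202921, -528.21458918,  215.89588839]), 'eef_rot': array([-3.14044066e+00, -5.75778301e-05,  2.80750148e-01]), 'wrist_force': array([-0.71808212,  0.56122306,  0.27976831]), 'moment': array([ 0.04011852, -0.02540548,  0.00851606]), 'finger_gap': 94.27915942626495}
scene 462.02314420450756 [[-0.44, 0.74, -0.52, 1065.58], [0.9, 0.35, -0.27, 195.77], [-0.02, -0.58, -0.81, 980.85], [0.0, 0.0, 0.0, 1.0]]
top 497.1539805765663 [[-0.02, -0.98, 0.2, 283.77], [-1.0, 0.02, 0.0, -96.49], [-0.01, -0.2, -0.98, 1252.37], [0.0, 0.0, 0.0, 1.0]]
```

View pics/top0.png

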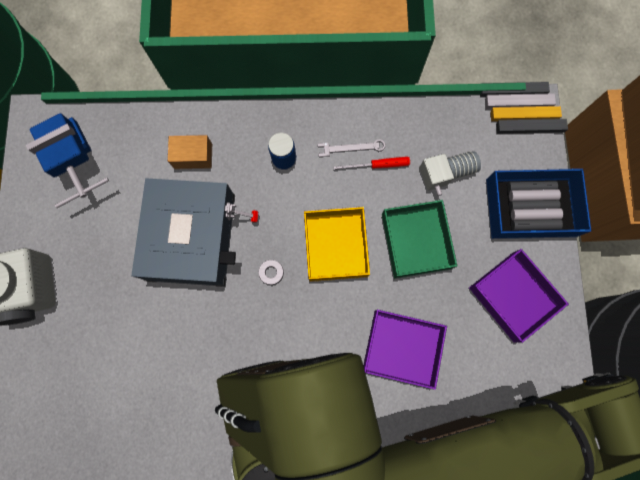

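View pics/scene0.png

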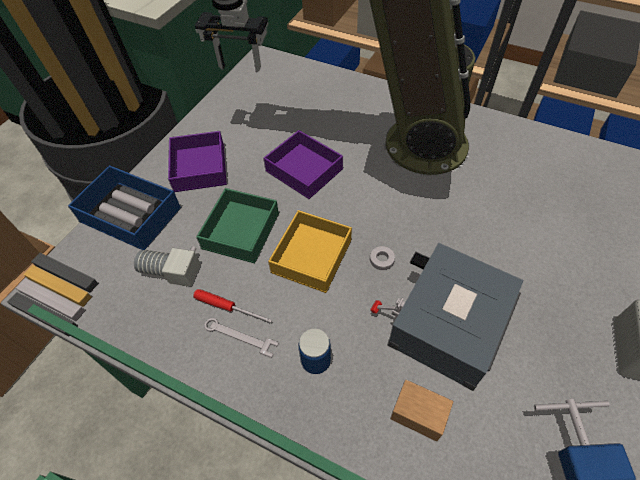

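The top view shows the case at (183,231) with its latch (red grip at (255,216)) and black tab (228,258) facing right, which is world -y. Bin-shaped things: green (419,239), purple (405,348) and (518,295), blue with rollers (538,203) and yellow (337,244). Only (419,239) is green, so it's the green_bin. I'll confirm that in a crop and measure.

```bash
python3 - <<'E'
from h import *
import pickle
c=pickle.load(open('top.pkl','rb'));s=pickle.load(open('scene.pkl','rb'))
W=cloud(c);im=c['image'];hsv=cv2.cvtColor(im,cv2.COLOR_BGR2HSV)
cv2.imwrite('pics/crop1.png',cv2.resize(im[140:300,120:480],None,fx=2.2,fy=2.2,interpolation=cv2.INTER_CUBIC))
def rect(m,name):
    p=W[m][:,:2].astype(np.float32); r=cv2.minAreaRect(p); print(name,len(p),np.round(r[0],1),np.round(r[1],1),round(r[2],2), 'z',np.nanmedian(W[m][:,2]).round(1))
x,y,z=W[...,0],W[...,1],W[...,2]
v,u=np.mgrid[0:480,0:640]
box=(u>120)&(u<240)&(v>170)&(v<295)
m=(box&(z>98)).astype(np.uint8); m=cv2.morphologyEx(m,cv2.MORPH_OPEN,np.ones((9,9)))>0; rect(m,'lid')
H,S,V=cv2.split(hsv)
ym=(H>18)&(H<32)&(S>150)&(V>120)&(v>195)&(v<290)&(u>290)&(u<380); rect(ym&(z>45),'yellow rim');rect(ym&(z<15),'yfloor')
gm=(H>60)&(H<85)&(S>80)&(v>190)&(v<285)&(u>375)&(u<460); rect(gm&(z>45),'green rim');rect(gm&(z<15),'gfloor')
for cc,n,b in((c,'top',(235,270,200,230)),(s,'scene',(365,390,295,320))):
    h=cv2.cvtColor(cc['image'],cv2.COLOR_BGR2HSV);r=((h[...,0]<8)|(h[...,0]>172))&(h[...,1]>150)&(h[...,2]>80)
    r&=(u>b[0])&(u<b[1])&(v>b[2])&(v<b[3]); w=cloud(cc)[r]
    uv=(u[r].mean(),v[r].mean()); print(n,'red',uv,ray(cc,*uv,30).round(1),np.nanmedian(w,0).round(1),np.nanmin(w,0).round(),np.nanmax(w,0).round())
t=(V<50)&(u>218)&(u<242)&(v>246)&(v<272)&(z>70); print('tab',t.sum(),np.nanmedian(W[t],0).round(1),np.nanmin(W[t],0).round(),np.nanmax(W[t],0).round())
for cc,n,b in((c,'ring',(255,285,258,288)),):
    k=(u>b[0])&(u<b[1])&(v>b[2])&(v<b[3])&(z>10); print(n,np.nanmedian(W[k],0).round(1))
E
```

```text
lid 8175 [539.6 237.3] [199.8 239.3] 85.01 z 107.8
yellow rim 504 [ 509.1 -132.5] [170.6 149.7] 3.03 z 54.1
yfloor 3291 [ 521.5 -129. ] [175.  147.6] 2.55 z 4.6
green rim 647 [ 517.2 -338.3] [170.5 150.7] 8.09 z 53.6
gfloor 3213 [ 526.3 -340.5] [180.8 156.8] 8.13 z 4.8
top red (np.float64(254.4090909090909), np.float64(216.0151515151515)) [585.4  71.7  30. ] [583.6  71.7  33.8] [571.  65.  -1.] [609.  81.  42.]
scene red (np.float64(375.5857142857143), np.float64(306.3857142857143)) [585.1  72.5  30. ] [588.9  73.1  34.8] [570.  66.  -1.] [601.  81.  42.]
tab 234 [468.2 129.6 100.5] [440. 109.  74.] [498. 147. 107.]
ring [443.3  33.   17.5]
```

View pics/crop1.png

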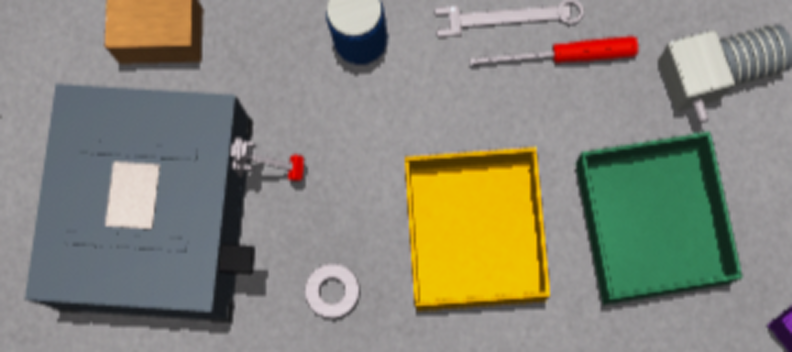

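Crop: the green tray at (658,215) is plain green and empty, so it's green_bin; the yellow one is at (477,228). Both rims measure 170x150. The red grip at about (585,72) agrees with the prediction from the case pose: centre (540,237), own x at 85°. Moving to the lever.

Request:
{"api": "arm_command", "payload": {
  "rows": [36,50,0,5.75,94,36,50,0,5.75,94,36,50,0,5.75,94,36,50,0,5.75,94,36,50,0,5.75,94],
  "newtons": 30
}}

```text
clock: 0.72
eef_pos: [333.1, -276.7, 216.4]
eef_rot: [3.142, -0.0, 0.785]
wrist_force: [0.1, -0.7, 0.5]
finger_gap: 93.6
```

Request:
{"api": "arm_command", "payload": {
  "rows": [36,50,0,5.75,94,36,50,0,5.75,94,36,50,0,5.75,94,36,50,0,5.75,94,36,50,0,5.75,94]
}}

```text
clock: 1.35
eef_pos: [513.2, -26.5, 216.3]
eef_rot: [-3.142, 0.0, 1.288]
wrist_force: [0.4, -0.6, 0.3]
finger_gap: 93.7
```

Request:
{"api": "arm_command", "payload": {
  "rows": [36,50,0,5.75,70,36,50,0,5.75,70,0,0,-60,0,70,0,0,0,0,70]
}}

```text
clock: 1.85
eef_pos: [582.3, 71.8, 152.4]
eef_rot: [-3.133, 0.001, 1.486]
wrist_force: [-0.2, -0.5, -0.2]
finger_gap: 70.3
```

Request:
{"api": "arm_command", "payload": {
  "rows": [1,1,-50,0,70,0,0,-50,0,70,0,0,-30,0,70,0,0,-6,0,70,0,0,0,0,70]
}}

```text
clock: 2.48
eef_pos: [586.4, 72.3, 22.5]
eef_rot: [3.14, -0.0, 1.484]
wrist_force: [0.3, 0.2, 0.9]
finger_gap: 70.1
```

Request:
{"api": "arm_command", "payload": {
  "rows": [0,0,0,0,20,0,0,0,0,20,0,0,0,0,20,0,0,0,0,20,0,0,0,0,20]
}}

```text
clock: 3.1
eef_pos: [584.9, 72.6, 20.4]
eef_rot: [-3.14, 0.0, 1.485]
wrist_force: [-5.0, 0.8, 3.2]
finger_gap: 29.7
```

Request:
{"api": "arm_command", "payload": {
  "rows": [-0.6,-6.5,9.4,0,20,-0.4,-4.6,10.3,0,20,-0.2,-2.7,11,0,20,-0.1,-0.7,11.4,0,20,0.1,1.5,11.2,0,20]
}}

```text
clock: 3.72
eef_pos: [583.8, 59.2, 74.5]
eef_rot: [-3.141, 0.001, 1.485]
wrist_force: [-4.5, 1.2, -5.0]
finger_gap: 30.1
```

Request:
{"api": "arm_command", "payload": {
  "rows": [0.3,3.4,10.8,0,20,0.5,5.4,10,0,20,0.6,7.1,8.9,0,20,0.7,8.6,7.4,0,20,0.8,9.8,5.7,0,20]
}}

```text
clock: 4.35
eef_pos: [586.7, 93.2, 117.6]
eef_rot: [-3.141, 0.002, 1.485]
wrist_force: [-7.0, -5.3, -1.4]
finger_gap: 29.4
```

Request:
{"api": "arm_command", "payload": {
  "rows": [0,0,0,0,20,0,0,0,0,20]
}}

```text
clock: 4.6
eef_pos: [586.8, 93.6, 117.7]
eef_rot: [-3.141, 0.001, 1.485]
wrist_force: [-9.0, -1.7, 2.0]
finger_gap: 29.7
```

```bash
python3 - <<'E'
from h import *
a=snap('scene')
cv2.imwrite('pics/lev.png',cv2.resize(a['image'][210:390,330:540],None,fx=2.8,fy=2.8,interpolation=cv2.INTER_CUBIC))
E
```

```text
(no output)
```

View pics/lev.png

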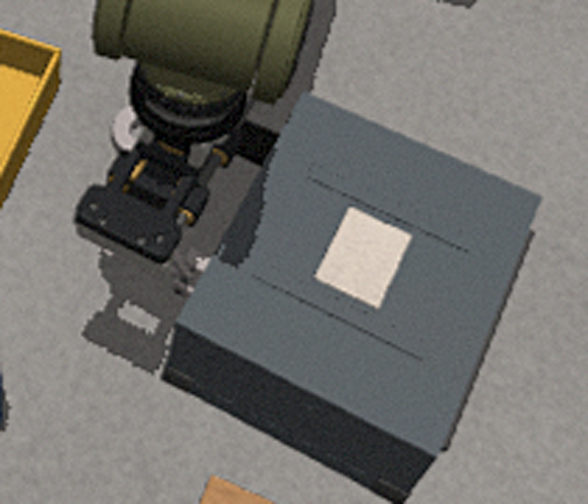

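The gripper at (140,190) hides the latch, but the TCP height (117.7) puts the lever near 1.85 rad. I'll release, back off and look.

Request:
{"api": "arm_command", "payload": {
  "rows": [0,0,0,0,60,0,0,0,0,60,0,0,50,0,60,-20,0,50,0,70,-48,0,0,0,70]
}}

```text
clock: 5.28
eef_pos: [520.5, 93.9, 220.5]
eef_rot: [3.134, -0.001, 1.485]
wrist_force: [0.9, -0.2, 0.3]
finger_gap: 69.3
```

Request:
{"api": "arm_command", "payload": {
  "rows": [-49,30,0,0,80,0,0,0,0,80]
}}

```text
clock: 5.52
eef_pos: [468.5, 125.0, 217.7]
eef_rot: [3.14, -0.001, 1.487]
wrist_force: [0.1, -0.8, 0.9]
finger_gap: 79.6
```

```bash
python3 - <<'E'
from h import *
a=snap('scene');b=snap('top')
f=lambda i:cv2.resize(i,(390,560),interpolation=cv2.INTER_CUBIC)
cv2.imwrite('pics/lev2.png',np.hstack([f(a['image'][250:350,350:420]),f(b['image'][180:280,205:275])]))
C=np.array([539.6,237.3]);X=np.array([.0872,.9962]);v,u=np.mgrid[0:480,0:640]
for cc in(a,b):
    h=cv2.cvtColor(cc['image'],cv2.COLOR_BGR2HSV);W=cloud(cc)
    r=((h[...,0]<8)|(h[...,0]>172))&(h[...,1]>150)&(h[...,2]>80)&(abs(W[...,0]-585)<40)&(abs(W[...,1]-100)<50)
    if r.sum(): print(r.sum(),np.nanmedian(W[r],0).round(1),((W[r][:,:2]-C)@X).mean())
E
```

```text
100 [587.8  86.7 125. ] -146.07281776388828
78 [585.   85.1 124.9] -147.45102274981232
```

View pics/lev2.png

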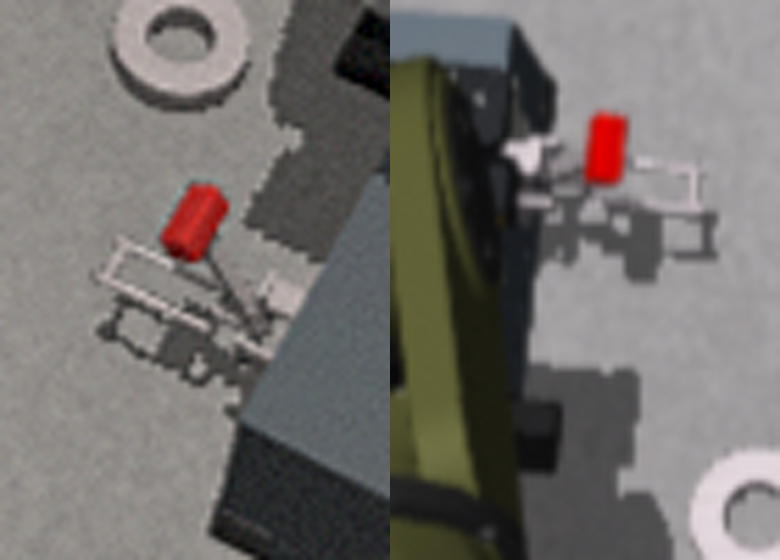

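The hook bail is swung forward, off the keeper (left panel (120,260), right panel (690,185)). The red grip is up at z≈122, so the lever is about 1.7 rad, and the lid is still shut. Now the tab.

Request:
{"api": "arm_command", "payload": {
  "rows": [0.5,-5,-50,0,70,0,0,-50,0,70,0,0,-30,0,70,0,0,0,0,70,0,0,0,0,70]
}}

```text
clock: 6.25
eef_pos: [471.8, 118.7, 87.8]
eef_rot: [3.14, -0.0, 1.485]
wrist_force: [-0.1, 0.4, -0.4]
finger_gap: 69.7
```

Request:
{"api": "arm_command", "payload": {
  "rows": [0,0,0,0,20,0,0,0,0,20,0,0,0,0,20,0,0,0,0,20,0,0,0,0,20],
  "newtons": 40
}}

```text
clock: 6.88
eef_pos: [468.5, 119.0, 86.4]
eef_rot: [-3.136, 0.001, 1.485]
wrist_force: [-16.9, 1.0, 13.5]
finger_gap: 29.3
```

Request:
{"api": "arm_command", "payload": {
  "rows": [0.2,1.9,19.3,0,20,0.3,3.6,19,0,20,0.5,5.2,18.7,0,20,0.6,6.8,18.2,0,20,0.7,8.4,17.5,0,20]
}}

```text
clock: 7.5
eef_pos: [470.7, 144.8, 178.2]
eef_rot: [-3.135, 0.002, 1.485]
wrist_force: [-10.1, 3.0, -8.2]
finger_gap: 29.1
```

Request:
{"api": "arm_command", "payload": {
  "rows": [0.9,9.9,16.7,0,20,1,11.2,15.7,0,20,1.1,12.6,14.8,0,20,1.2,13.7,13.5,0,20,1.3,14.9,12.3,0,20]
}}

```text
clock: 8.12
eef_pos: [476.1, 207.1, 250.9]
eef_rot: [-3.134, 0.003, 1.485]
wrist_force: [-13.2, 1.0, -9.3]
finger_gap: 29.6
```

Request:
{"api": "arm_command", "payload": {
  "rows": [1.4,15.9,11,0,20,1.5,16.8,9.5,0,20,1.5,17.6,8,0,20,1.6,18.2,6.5,0,20,1.6,18.7,4.8,0,20]
}}

```text
clock: 8.75
eef_pos: [483.6, 294.4, 291.3]
eef_rot: [-3.135, 0.003, 1.486]
wrist_force: [-17.2, -4.6, -2.2]
finger_gap: 29.7
```

Request:
{"api": "arm_command", "payload": {
  "rows": [1.7,19.1,3.2,0,20,1.7,19.2,1.5,0,20,1.7,19.3,-0.2,0,20,1.7,19.2,-1.9,0,20,1.7,18.9,-3.6,0,20]
}}

```text
clock: 9.38
eef_pos: [492.1, 391.4, 292.4]
eef_rot: [-3.138, -0.0, 1.487]
wrist_force: [-19.5, 1.5, 12.1]
finger_gap: 24.9
```

Request:
{"api": "arm_command", "payload": {
  "rows": [0,0,0,0,20,0,0,0,0,20,0,0,0,0,20]
}}

```text
clock: 9.75
eef_pos: [494.4, 390.2, 291.2]
eef_rot: [-3.142, -0.001, 1.485]
wrist_force: [-1.0, 3.2, 2.5]
finger_gap: 19.9
```

Request:
{"api": "arm_command", "payload": {
  "rows": [0,0,0,0,70,0,0,0,0,80,0,0,60,0,80,0,-50,30,0,80,0,-60,0,0,80]
}}

```text
clock: 10.38
eef_pos: [494.5, 278.9, 382.9]
eef_rot: [3.139, -0.001, 1.486]
wrist_force: [0.4, 0.2, -0.5]
finger_gap: 66.6
```

Request:
{"api": "arm_command", "payload": {
  "rows": [10,-60,0,0,80,20,-60,0,0,80,20,-50,0,0,80,0,0,0,0,80,0,0,0,0,80]
}}

```text
clock: 11.0
eef_pos: [544.1, 110.7, 380.8]
eef_rot: [-3.141, 0.0, 1.485]
wrist_force: [0.3, -0.3, -0.5]
finger_gap: 80.0
```

```bash
python3 - <<'E'
from h import *
import pickle
a=snap('scene','sc1.png');w=snap('wrist','w1.png');pickle.dump(w,open('w1.pkl','wb'))
W=cloud(a);x,y,z=W[...,0],W[...,1],W[...,2]
m=(y>300)&(y<460)&(x>400)&(x<680)&(z>90)&(z<330)
# lid front face fit: case-x coordinate vs height
C=np.array([539.6,237.3]);X=np.array([.0872,.9962]);p=(W[...,:2]-C)@X
for lo in range(100,320,40):
    k=m&(z>lo)&(z<lo+40); print(lo,k.sum(),np.nanmedian(p[k]) if k.any() else '')
cv2.imwrite('pics/both.png',np.hstack([cv2.resize(a['image'],(400,300)),cv2.resize(w['image'],(400,300))]))
print(w['pose'].round(2).tolist(),w['fx'])
E
```

```text
100 636 120.93411404695885
140 696 124.5657097842587
180 508 125.84377565544989
220 280 120.49578882012608
260 1756 126.50911311835677
300 176 129.07786211849512
[[1.0, -0.08, -0.02, 551.34], [-0.08, -0.96, -0.28, 193.05], [0.0, 0.28, -0.96, 548.08], [0.0, 0.0, 0.0, 1.0]] 354.42333624658926
```

View pics/both.png

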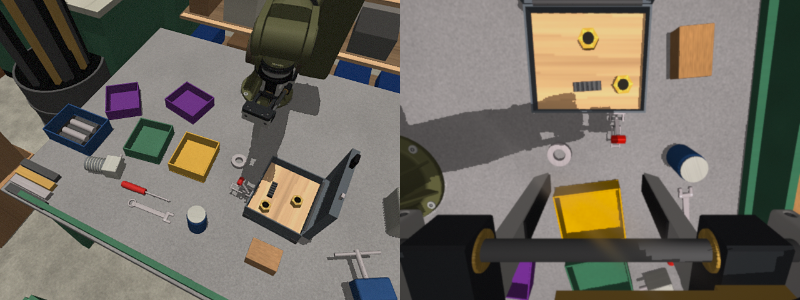

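Wrist view: two nuts (188,38) and (222,85) and one rack (187,86) in the open case, with the lid standing. Next I'll measure the lid angle from its tab and locate the parts.

```bash
cat >> h.py <<'E'
C0=np.array([539.6,237.3]);X0=np.array([.0872,.9962]);Y0=np.array([-.9962,.0872])
def parts(w):
    """parts on the case floor seen by the wrist camera"""
    W=cloud(w);d=W[...,:2]-C0;px=d@X0;py=d@Y0;z=W[...,2]
    ins=(abs(px)<93)&(abs(py)<113)&(z>52)&(z<82)
    m=cv2.morphologyEx(ins.astype(np.uint8),cv2.MORPH_OPEN,np.ones((3,3)))
    n,l,st,ce=cv2.connectedComponentsWithStats(m)
    for i in range(1,n):
        if st[i,4]<40: continue
        k=l==i;top=k&(z>np.nanpercentile(z[k],90)-4)
        q=W[top];r=cv2.minAreaRect(q[:,:2].astype(np.float32))
        hull=cv2.convexHull(q[:,:2].astype(np.float32))[:,0]
        print('px',ce[i].round(),st[i,4],'rect',np.round(r[0],1),np.round(r[1],1),round(r[2],1),'ztop',np.nanmedian(q[:,2]).round(1),'bgr',w['image'][k].mean(0).round(),'case',((np.array(r[0])-C0)@X0).round(),((np.array(r[0])-C0)@Y0).round())
        if w['image'][k].mean(0)[2]>w['image'][k].mean(0)[0]+40:
            # flat normal direction: width of hull vs angle, minimal widths have period 60
            a=np.radians(np.arange(60));wd=[np.mean([np.ptp(hull@[np.cos(t+j*np.pi/3),np.sin(t+j*np.pi/3)]) for j in range(3)]) for t in a]
            print('   flat normal at deg (mod 60)',int(np.argmin(wd)),'width',round(min(wd),1),round(max(wd),1))
E
python3 - <<'E'
from h import *
import pickle
w=pickle.load(open('w1.pkl','rb'));parts(w)
a=cv2.imread('pics/sc1.png')
c=snap('scene');W=cloud(c);hs=cv2.cvtColor(c['image'],cv2.COLOR_BGR2HSV)
p=(W[...,:2]-C0)@X0;q=(W[...,:2]-C0)@Y0;z=W[...,2]
k=(abs(q-60)<25)&(p>60)&(p<200)&(z>285)&(z<340)
for lo in range(285,340,6):
    j=k&(z>lo)&(z<=lo+6)
    if j.sum()>2: print(lo,j.sum(),p[j].min().round(1),p[j].max().round(1),np.median(q[j]).round())
# side of lid (q near -119)
j=(abs(q+119)<4)&(p>80)&(p<200)&(z>110)
zz=z[j];pp=p[j]
for lo in range(110,300,20):
    t=(zz>lo)&(zz<=lo+20)
    if t.any(): print('side',lo,t.sum(),pp[t].min().round(1),pp[t].max().round(1))
E
```

```text
px [301.  61.] 877 rect [543.7 283.3] [36.1 39.5] 89.7 ztop 69.1 bgr [ 59. 138. 165.] case 46.0 -0.0
   flat normal at deg (mod 60) 28 width 36.2 40.2
px [356. 134.] 706 rect [606.6 190.6] [36.  38.9] 86.7 ztop 69.1 bgr [ 63. 143. 168.] case -41.0 -71.0
   flat normal at deg (mod 60) 29 width 35.9 40.1
px [299. 137.] 700 rect [532.4 193.2] [19.9 55. ] 88.4 ztop 60.9 bgr [88. 91. 95.] case -45.0 3.0
285 31 117.1 133.4 49.0
291 26 122.7 134.2 48.0
297 31 123.2 134.2 49.0
303 24 123.8 134.8 48.0
309 44 124.0 136.9 50.0
315 89 124.5 136.7 61.0
side 110 64 101.2 125.9
side 130 70 102.7 128.0
side 150 77 104.6 129.8
side 170 81 107.2 131.5
side 190 81 108.4 132.9
side 210 92 110.4 136.1
side 230 99 111.9 137.2
side 250 101 114.2 138.6
side 270 77 115.4 140.3
```

The lid stands at about 1.66 rad (side slope 0.09 past upright), so step 2 is met. Parts: nuts at (543.7,283.3) and (606.6,190.6), rack at (532.4,193.2). I'll take the front nut first, with its flats at 28/88/148°.

Request:
{"api": "arm_command", "payload": {
  "rows": [21,27,-50,-9,54,21,27,-50,-9,54,20.5,26,-50,-9,54,0,0,-60,0,54,0,0,-45,0,54],
  "newtons": 30
}}

```text
clock: 11.78
eef_pos: [605.6, 191.9, 123.2]
eef_rot: [-3.14, 0.002, 1.016]
wrist_force: [-0.7, 0.7, -0.0]
finger_gap: 54.1
```

Request:
{"api": "arm_command", "payload": {
  "rows": [0,0,-20,0,54,0,0,0,0,54]
}}

```text
clock: 12.02
eef_pos: [606.6, 191.1, 105.9]
eef_rot: [-3.141, 0.001, 1.014]
wrist_force: [0.3, 0.2, 0.2]
finger_gap: 53.8
```

Request:
{"api": "arm_command", "payload": {
  "rows": [0,0,-30,0,54,0,0,-19,0,54,0,0,0,0,54,0,0,0,0,25,0,0,0,0,25]
}}

```text
clock: 12.65
eef_pos: [607.2, 190.8, 58.2]
eef_rot: [3.141, -0.001, 1.014]
wrist_force: [-0.2, -0.0, -0.4]
finger_gap: 37.5
```

Request:
{"api": "arm_command", "payload": {
  "rows": [0,0,0,0,25,0,0,0,0,25,0,0,0,0,25,0,0,40,0,25,0,0,50,0,25]
}}

```text
clock: 13.28
eef_pos: [606.1, 190.5, 147.2]
eef_rot: [-3.14, 0.002, 1.014]
wrist_force: [0.5, 0.3, -1.1]
finger_gap: 35.7
```

Request:
{"api": "arm_command", "payload": {
  "rows": [0,0,40,0,25,-11,-54,0,0,25,-11,-54,0,0,25,-11,-54,0,0,25,-11,-54,0,0,25]
}}

```text
clock: 13.9
eef_pos: [562.1, -27.0, 187.2]
eef_rot: [3.142, -0.0, 1.014]
wrist_force: [0.0, -0.3, -1.8]
finger_gap: 35.7
```

```bash
cat >> h.py <<'E'
def bins(c=None):
    c=c or snap('scene');W=cloud(c);h=cv2.cvtColor(c['image'],cv2.COLOR_BGR2HSV);H,S,V=cv2.split(h)
    x,y,z=W[...,0],W[...,1],W[...,2]; reg=(x>380)&(x<660)&(z>48)&(z<60)
    for n,m in(('yellow',(H>18)&(H<32)&(S>150)&(V>90)&(y<0)&(y>-260)),('green',(H>55)&(H<90)&(S>80)&(y<-220)&(y>-460))):
        k=m&reg
        if k.sum()<50: print(n,'few');continue
        r=cv2.minAreaRect(W[k][:,:2].astype(np.float32)); print(n,k.sum(),np.round(r[0],1),np.round(r[1],1),round(r[2],1))
E
python3 -c "
from h import *
bins();bins(snap('top'))
print(manip.read_state()['finger_gap'],manip.read_state()['eef_pos'])"
```

```text
yellow 327 [ 511. -132.] [167.7 148.6] 3.6
green 534 [ 517.8 -337.6] [172.8 149.6] 8.2
yellow 433 [ 508.7 -132.6] [170.7 149.8] 3.3
green 576 [ 517.4 -338. ] [170.8 150.3] 8.2
35.7649923501382 [561.84375527 -29.5048995  187.21584803]
```

Request:
{"api": "arm_command", "payload": {
  "rows": [-11,-51,0,0,25,-11,-51,0,0,25,0,0,-60,0,25,0,0,-60,0,25,0,0,-41,0,25]
}}

```text
clock: 14.62
eef_pos: [540.0, -126.7, 23.6]
eef_rot: [-3.139, 0.0, 1.014]
wrist_force: [-0.3, 0.4, -0.9]
finger_gap: 35.8
```

Request:
{"api": "arm_command", "payload": {
  "rows": [0,0,0,0,25,0,0,0,0,60,0,0,0,0,60,0,0,0,0,60,0,0,60,0,60]
}}

```text
clock: 15.25
eef_pos: [538.9, -126.8, 84.0]
eef_rot: [-3.135, 0.002, 1.014]
wrist_force: [0.5, 0.4, 0.8]
finger_gap: 60.2
```

Request:
{"api": "arm_command", "payload": {
  "rows": [0,50,60,0,60,0,58,60,4,60,0,60,0,4,60,0,60,0,4,60,0,60,0,4,60]
}}

```text
clock: 15.88
eef_pos: [540.6, 138.0, 180.0]
eef_rot: [3.14, -0.001, 1.295]
wrist_force: [1.7, -0.6, -0.1]
finger_gap: 59.9
```

Request:
{"api": "arm_command", "payload": {
  "rows": [2,55,0,5.5,60,1,56,0,5.5,60,0,0,0,0,60,0,0,0,0,60]
}}

```text
clock: 16.38
eef_pos: [543.7, 246.7, 179.3]
eef_rot: [3.141, 0.0, 1.485]
wrist_force: [0.1, -0.6, 0.0]
finger_gap: 60.0
```

```bash
python3 - <<'E'
from h import *
s=manip.read_state();print(s['eef_pos'],s['eef_rot'])
w=snap('wrist','w2.png');parts(w)
t=snap('top');bins(t)
W=cloud(t);im=t['image'].astype(int)
k=(abs(W[...,0]-509)<75)&(abs(W[...,1]+132)<65)&(W[...,2]>20)&(W[...,2]<45)
print('in yellow',k.sum(),np.nanmedian(W[k],0))
E
```

```text
[543.72294056 246.74983619 179.29631558] [3.14133133e+00 7.75645949e-05 1.48464922e+00]
px [309. 196.] 1854 rect [543.3 283.4] [36.2 40.6] 27.4 ztop 69.0 bgr [ 60. 133. 153.] case 46.0 0.0
   flat normal at deg (mod 60) 27 width 36.3 40.7
px [305. 295.] 1536 rect [532.3 193.4] [21. 55.] 88.9 ztop 60.8 bgr [ 80.  87. 101.] case -44.0 3.0
yellow 546 [ 508.6 -132.7] [170.8 149.9] 3.1
green 580 [ 517.6 -338.5] [171.4 150.5] 8.3
in yellow 188 [ 539.7045708  -128.52946983   30.82334114]
```

View pics/w2.png

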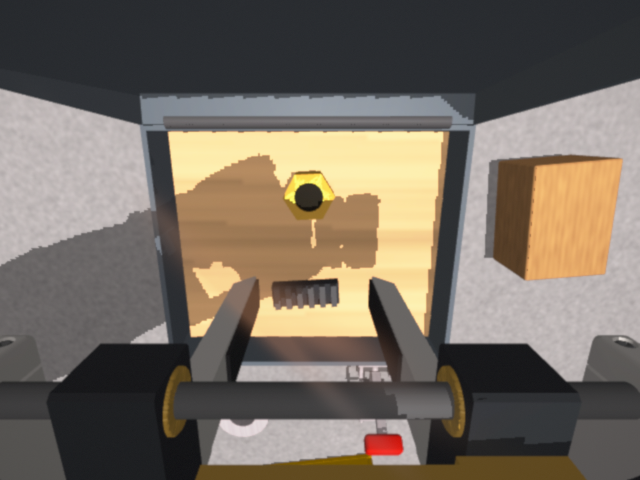

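Wrist view: just one nut (308,195) and one rack (305,293) remain, and the first nut lies in the yellow bin. The nut is near the lid, so the gripper body must stay parallel to the lid and I'll take it corner to corner.

Request:
{"api": "arm_command", "payload": {
  "rows": [0,18,0,0,60,0,18.5,-20,0,60,0,0,-40,0,60,0,0,-40,0,60,0,0,0,0,60]
}}

```text
clock: 17.1
eef_pos: [541.9, 283.7, 75.2]
eef_rot: [-3.136, 0.003, 1.486]
wrist_force: [-0.1, 0.7, 0.1]
finger_gap: 59.8
```

Request:
{"api": "arm_command", "payload": {
  "rows": [0,0,-22,0,60,0,0,0,0,60,0,0,0,0,25,0,0,0,0,25,0,0,0,0,25]
}}

```text
clock: 17.73
eef_pos: [544.1, 283.9, 58.1]
eef_rot: [3.141, -0.001, 1.485]
wrist_force: [-1.6, 0.1, 6.7]
finger_gap: 40.0
```

Request:
{"api": "arm_command", "payload": {
  "rows": [0,0,0,0,25,0,0,0,0,25]
}}

```text
clock: 17.98
eef_pos: [544.0, 283.9, 58.1]
eef_rot: [3.141, -0.001, 1.485]
wrist_force: [-1.9, -0.7, 6.9]
finger_gap: 40.0
```

Request:
{"api": "arm_command", "payload": {
  "rows": [0,0,15,0,25,-2,-23,0,0,25,-2,-23,0,0,25,0,0,-13,0,25,0,0,0,0,25]
}}

```text
clock: 18.6
eef_pos: [539.7, 237.4, 58.4]
eef_rot: [-3.141, 0.0, 1.485]
wrist_force: [0.5, 0.4, -1.9]
finger_gap: 40.4
```

Request:
{"api": "arm_command", "payload": {
  "rows": [0,0,0,0,60,0,0,0,0,60,0,0,50,0,60,0,-58,50,0,60,0,0,0,0,60]
}}

```text
clock: 19.23
eef_pos: [541.1, 189.0, 153.2]
eef_rot: [3.137, -0.002, 1.483]
wrist_force: [-0.6, 0.3, -0.4]
finger_gap: 60.2
```

```bash
python3 - <<'E'
from h import *
s=manip.read_state();print(s['eef_pos'],s['eef_rot'],s['wrist_force'])
parts(snap('wrist'))
E
```

```text
[541.08408876 188.98247381 153.17751473] [ 3.13651084e+00 -1.75575451e-03  1.48318737e+00] [-0.5591705   0.25943829 -0.3857005 ]
px [305. 186.] 2285 rect [540.2 237.1] [36.1 39.8] 85.9 ztop 69.1 bgr [ 63. 147. 169.] case -0.0 -1.0
   flat normal at deg (mod 60) 27 width 36.0 40.5
px [301. 242.] 2035 rect [532.2 193.2] [20.6 55. ] 88.5 ztop 60.8 bgr [46. 46. 48.] case -45.0 4.0
```

Request:
{"api": "arm_command", "payload": {
  "rows": [0,29,-10,-9.3,54,0.5,28.5,-20,-9.3,54,0,0,-20,-9.3,54,0,0,0,0,54,0,0,0,0,54]
}}

```text
clock: 19.9
eef_pos: [540.3, 248.1, 100.0]
eef_rot: [-3.141, 0.0, 1.002]
wrist_force: [-0.3, 0.5, -0.1]
finger_gap: 53.8
```

Request:
{"api": "arm_command", "payload": {
  "rows": [0,-11,0,0,54,0,0,-30,0,54,0,0,-12.5,0,54,0,0,0,0,54,0,0,0,0,25]
}}

```text
clock: 20.52
eef_pos: [540.7, 236.8, 58.3]
eef_rot: [3.141, -0.001, 0.998]
wrist_force: [1.8, -0.8, 0.7]
finger_gap: 47.3
```

Request:
{"api": "arm_command", "payload": {
  "rows": [0,0,0,0,25,0,0,0,0,25,0,0,0,0,25,0,0,40,0,25,0,0,60,0,25]
}}

```text
clock: 21.15
eef_pos: [539.3, 236.4, 157.0]
eef_rot: [-3.139, 0.003, 0.998]
wrist_force: [0.6, -0.1, -1.6]
finger_gap: 35.5
```

Request:
{"api": "arm_command", "payload": {
  "rows": [0,0,30,0,25,-8,-56,0,0,25,-8,-56,0,0,25,-8,-56,0,0,25,-8,-56,0,0,25]
}}

```text
clock: 21.78
eef_pos: [507.6, 11.1, 187.3]
eef_rot: [3.142, 0.0, 0.998]
wrist_force: [0.8, -0.2, -1.3]
finger_gap: 36.1
```

```bash
python3 -c "
from h import *
bins();bins(snap('top'))
print(manip.read_state()['finger_gap'],manip.read_state()['eef_pos'])"
```

```text
yellow 515 [ 508.5 -132.1] [172.1 149.2] 3.0
green 533 [ 518.4 -337.6] [172. 150.] 8.7
yellow 542 [ 508.8 -132.5] [171.3 149.4] 3.2
green 580 [ 517.5 -338.4] [171.2 150.8] 8.1
35.65555119713887 [507.55195169   8.76355447 187.38884767]
```

Request:
{"api": "arm_command", "payload": {
  "rows": [-10,-47,0,0,25,-10,-47,0,0,25,-10,-46,-40,0,25,0,0,-50,0,25,0,0,-50,0,25]
}}

```text
clock: 22.5
eef_pos: [478.3, -127.3, 46.0]
eef_rot: [3.141, -0.0, 0.997]
wrist_force: [0.3, -0.5, -2.2]
finger_gap: 35.8
```

Request:
{"api": "arm_command", "payload": {
  "rows": [0,0,-23,0,25,0,0,0,0,25,0,0,0,0,54,0,0,0,0,54,0,0,0,0,54]
}}

```text
clock: 23.12
eef_pos: [478.7, -127.3, 25.2]
eef_rot: [3.14, -0.0, 0.998]
wrist_force: [-0.7, 0.3, -0.6]
finger_gap: 53.8
```

Request:
{"api": "arm_command", "payload": {
  "rows": [0,0,60,0,54,0,20,50,-10,54,8,55,55,-10,54,8,60,0,-10,54,8,60,0,-10,54]
}}

```text
clock: 23.75
eef_pos: [500.2, 49.2, 179.5]
eef_rot: [3.141, -0.002, 0.32]
wrist_force: [1.1, 0.0, 0.2]
finger_gap: 54.4
```

Request:
{"api": "arm_command", "payload": {
  "rows": [8,60,0,-10,54,8,57,0,-8,54,8,0,0,0,54,0,0,0,0,54,0,0,0,0,54]
}}

```text
clock: 24.38
eef_pos: [523.7, 160.2, 178.4]
eef_rot: [3.142, -0.0, 0.021]
wrist_force: [1.0, -0.0, 0.3]
finger_gap: 53.5
```

```bash
python3 - <<'E'
from h import *
s=manip.read_state();print(s['eef_pos'],s['eef_rot'],s['joints'],s['finger_gap'])
parts(snap('wrist'))
t=snap('top');bins(t);W=cloud(t)
k=(abs(W[...,0]-509)<75)&(abs(W[...,1]+132)<65)&(W[...,2]>20)&(W[...,2]<45)
n,l,st,ce=cv2.connectedComponentsWithStats(k.astype(np.uint8))
for i in range(1,n):
    if st[i,4]>40: print(st[i,4],np.nanmedian(W[l==i],0).round(1))
E
```

```text
[523.69588864 160.15227893 178.41107716] [ 3.14155926e+00 -1.40256078e-06  2.08046562e-02] [ 2.29913174e-01  3.28267138e-01  1.57496967e+00 -3.48652620e-05
  1.23836141e+00  1.77991622e+00] 53.54115946719338
px [274. 226.] 1682 rect [532.2 193.1] [20.1 55.5] 88.6 ztop 60.7 bgr [60. 60. 62.] case -45.0 3.0
yellow 549 [ 508.8 -132.5] [171.  149.5] 3.1
green 576 [ 517.5 -338.2] [171.3 150.6] 8.1
192 [ 539.6 -128.7   30.5]
186 [ 478.3 -129.1   30. ]
```

Request:
{"api": "arm_command", "payload": {
  "rows": [8.5,33,0,-2.7,44,0,0,-50,0,44,0,0,-40,0,44,0,0,-30.5,0,44,0,0,0,0,44]
}}

```text
clock: 25.1
eef_pos: [532.3, 193.6, 57.1]
eef_rot: [3.141, 0.001, -0.026]
wrist_force: [-0.2, 0.3, 0.4]
finger_gap: 43.6
```

Request:
{"api": "arm_command", "payload": {
  "rows": [0,0,0,0,10,0,0,0,0,10,0,0,0,0,10,0,0,0,0,10,0,0,0,0,10]
}}

```text
clock: 25.72
eef_pos: [532.3, 194.1, 58.0]
eef_rot: [3.141, -0.0, -0.026]
wrist_force: [-1.8, -2.4, 5.4]
finger_gap: 19.8
```

Request:
{"api": "arm_command", "payload": {
  "rows": [0,0,40,0,10,0,0,60,0,10,0,0,40,0,10]
}}

```text
clock: 26.1
eef_pos: [532.4, 194.5, 200.3]
eef_rot: [-3.141, -0.002, -0.026]
wrist_force: [0.6, -0.4, -2.3]
finger_gap: 19.6
```

Request:
{"api": "arm_command", "payload": {
  "rows": [-2,-58,0,0,10,-2,-58,0,0,10,-2,-58,0,0,10,-2,-58,0,0,10,-2,-58,0,0,10]
}}

```text
clock: 26.72
eef_pos: [521.9, -97.4, 197.7]
eef_rot: [-3.141, -0.0, -0.026]
wrist_force: [1.2, 0.7, -1.1]
finger_gap: 19.7
```

Request:
{"api": "arm_command", "payload": {
  "rows": [-2,-58,0,0,10,0,0,0,0,10,0,0,0,0,10]
}}

```text
clock: 27.1
eef_pos: [520.2, -153.2, 197.5]
eef_rot: [-3.141, 0.0, -0.026]
wrist_force: [-0.4, 0.9, -0.9]
finger_gap: 20.0
```

```bash
python3 -c "
from h import *
bins();bins(snap('top'))
print(manip.read_state()['finger_gap'],manip.read_state()['eef_pos'])"
```

```text
yellow 498 [ 508.8 -132.3] [172.5 150.1] 3.4
green 553 [ 517.7 -337.5] [171.6 150.8] 7.7
yellow few
green 493 [ 517.3 -338.6] [170.9 151.2] 8.4
19.894307803186965 [ 520.36388653 -152.51547447  197.72000567]
```

Request:
{"api": "arm_command", "payload": {
  "rows": [-1,-62,0,0,10,-1,-62,0,0,10,-1,-61,0,0,10,0,0,-50,0,10,0,0,-50,0,10]
}}

```text
clock: 27.82
eef_pos: [517.7, -338.1, 96.6]
eef_rot: [3.141, -0.001, -0.025]
wrist_force: [1.1, -0.1, -2.0]
finger_gap: 19.5
```

Request:
{"api": "arm_command", "payload": {
  "rows": [0,0,-50,0,10,0,0,-22,0,10,0,0,0,0,10,0,0,0,0,50,0,0,0,0,50]
}}

```text
clock: 28.45
eef_pos: [518.1, -338.9, 27.4]
eef_rot: [3.14, -0.002, -0.025]
wrist_force: [-0.4, -0.2, 0.3]
finger_gap: 36.3
```

Request:
{"api": "arm_command", "payload": {
  "rows": [0,0,0,0,50,0,0,60,0,50,0,0,60,0,50,-20,40,60,0,50,-40,40,0,0,50]
}}

```text
clock: 29.08
eef_pos: [461.4, -265.3, 199.9]
eef_rot: [3.138, -0.006, -0.026]
wrist_force: [-0.8, -0.4, -0.1]
finger_gap: 50.0
```

```bash
python3 - <<'E'
from h import *
s=manip.read_state();print(s['eef_pos'],s['finger_gap'])
t=snap('scene');bins(t);W=cloud(t)
for (X,Y) in((509,-132),(517.5,-338)):
  k=(abs(W[...,0]-X)<68)&(abs(W[...,1]-Y)<58)&(W[...,2]>15)&(W[...,2]<45)
  n,l,st,ce=cv2.connectedComponentsWithStats(k.astype(np.uint8))
  for i in range(1,n):
    if st[i,4]>40: print(st[i,4],np.nanmedian(W[l==i],0).round(1))
cv2.imwrite('pics/sc2.png',t['image'])
E
```

```text
[ 461.44746945 -265.34944774  199.86294444] 49.97773269282161
yellow 537 [ 508.3 -132.2] [172.8 149.7] 3.2
green 544 [ 517.9 -337.9] [172.3 151.2] 8.6
206 [ 482.1 -127.    31.2]
215 [ 544.4 -127.2   31.2]
167 [ 520.3 -338.    21.7]
```

View pics/sc2.png

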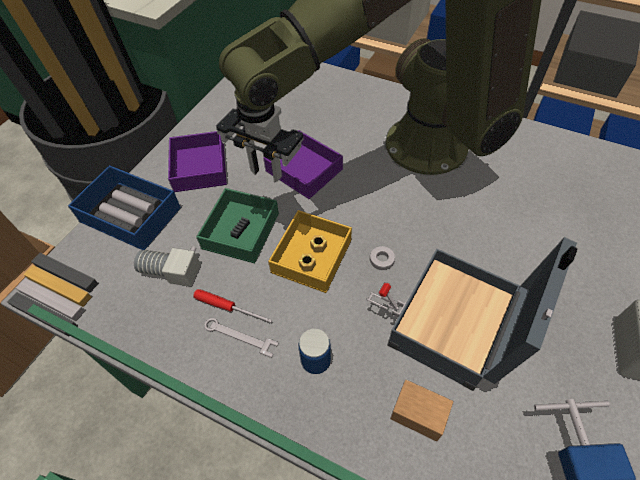

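Scene view: rack in the green bin (240,228), two nuts in the yellow bin (318,243) and (307,261), case empty (455,315), lid standing, lever up. Next, close the lid by its tab.

Request:
{"api": "arm_command", "payload": {
  "rows": [3,55,21,9.6,70,3,55,21,9.6,70,3,55,21,9.6,70,3,55,21,9.6,70,3,55,21,9.6,70],
  "newtons": 40
}}

```text
clock: 29.75
eef_pos: [475.2, 11.4, 302.1]
eef_rot: [3.141, -0.001, 0.817]
wrist_force: [0.0, -0.3, 0.4]
finger_gap: 70.0
```

Request:
{"api": "arm_command", "payload": {
  "rows": [3,55,21,9.6,70,3,55,21,9.6,70,3,55,21,9.6,70,3,55,21,9.6,70,0,0,0,0,70]
}}

```text
clock: 30.38
eef_pos: [487.2, 232.5, 386.0]
eef_rot: [3.14, -0.001, 1.488]
wrist_force: [-0.1, -0.0, -0.6]
finger_gap: 70.1
```

Request:
{"api": "arm_command", "payload": {
  "rows": [0,0,0,0,70,0,0,0,0,70]
}}

```text
clock: 30.62
eef_pos: [487.6, 228.6, 384.7]
eef_rot: [-3.141, 0.0, 1.48]
wrist_force: [-0.2, 0.5, 1.1]
finger_gap: 69.9
```

Request:
{"api": "arm_command", "payload": {
  "rows": [1,48,0,0,70,1,48,0,0,70,0.5,48,0,0,70,0,0,-40,0,70,0,0,0,0,70]
}}

```text
clock: 31.25
eef_pos: [489.7, 372.6, 342.1]
eef_rot: [-3.137, 0.004, 1.481]
wrist_force: [-0.2, -0.4, 0.2]
finger_gap: 70.1
```

Request:
{"api": "arm_command", "payload": {
  "rows": [0,0,-30,0,70,0,0,-19,0,70,0,0,0,0,70]
}}

```text
clock: 31.62
eef_pos: [490.4, 372.6, 296.5]
eef_rot: [-3.141, 0.0, 1.481]
wrist_force: [-0.5, 0.3, 0.8]
finger_gap: 70.1
```

Request:
{"api": "arm_command", "payload": {
  "rows": [0,0,0,0,20,0,0,0,0,20,0,0,0,0,20,0,0,0,0,20,0,0,0,0,20]
}}

```text
clock: 32.25
eef_pos: [490.2, 373.7, 296.0]
eef_rot: [3.141, -0.0, 1.482]
wrist_force: [1.7, -0.1, -0.7]
finger_gap: 29.9
```

Request:
{"api": "arm_command", "payload": {
  "rows": [-1.7,-19.2,1.9,0,20,-1.7,-19.3,0.2,0,20,-1.7,-19.2,-1.5,0,20,-1.7,-19.1,-3.2,0,20,-1.6,-18.7,-4.8,0,20]
}}

```text
clock: 32.88
eef_pos: [482.0, 278.4, 289.8]
eef_rot: [3.139, -0.003, 1.483]
wrist_force: [2.7, 3.6, 4.4]
finger_gap: 29.7
```

Request:
{"api": "arm_command", "payload": {
  "rows": [-1.6,-18.2,-6.5,0,20,-1.5,-17.6,-8,0,20,-1.5,-16.8,-9.5,0,20,-1.4,-15.9,-11,0,20,-1.3,-14.9,-12.3,0,20]
}}

```text
clock: 33.5
eef_pos: [474.8, 193.8, 243.1]
eef_rot: [3.138, -0.0, 1.482]
wrist_force: [-2.9, -6.6, 14.1]
finger_gap: 29.2
```

Request:
{"api": "arm_command", "payload": {
  "rows": [-1.2,-13.7,-13.5,0,20,-1.1,-12.6,-14.8,0,20,-1,-11.2,-15.7,0,20,-0.9,-9.9,-16.7,0,20,-0.7,-8.4,-17.5,0,20]
}}

```text
clock: 34.12
eef_pos: [469.9, 137.6, 163.6]
eef_rot: [3.14, 0.001, 1.482]
wrist_force: [0.0, -8.2, 6.5]
finger_gap: 29.4
```

Request:
{"api": "arm_command", "payload": {
  "rows": [-0.6,-6.8,-18.2,0,20,-0.5,-5.2,-18.7,0,20,-0.3,-3.6,-19,0,20,-0.2,-1.9,-16,0,20,0,0,0,0,20]
}}

```text
clock: 34.75
eef_pos: [468.4, 120.3, 90.5]
eef_rot: [3.141, 0.002, 1.482]
wrist_force: [4.3, -10.6, -2.0]
finger_gap: 29.6
```

Request:
{"api": "arm_command", "payload": {
  "rows": [0,0,-3,0,20,0,0,-1.5,0,20,0,0,0,0,20]
}}

```text
clock: 35.12
eef_pos: [468.4, 120.1, 86.8]
eef_rot: [3.14, 0.002, 1.482]
wrist_force: [3.4, -15.5, -0.3]
finger_gap: 29.5
```

Request:
{"api": "arm_command", "payload": {
  "rows": [0,0,-1.5,0,20,0,0,-1,0,20,0,0,0,0,20]
}}

```text
clock: 35.5
eef_pos: [468.4, 120.0, 84.4]
eef_rot: [3.14, 0.002, 1.482]
wrist_force: [2.0, -15.3, 1.9]
finger_gap: 29.9
```

Request:
{"api": "arm_command", "payload": {
  "rows": [0,0,0,0,60,0,0,0,0,70,0,0,60,0,70,0,-30,50,0,70,-50,-30,0,0,70]
}}

```text
clock: 36.12
eef_pos: [419.9, 61.1, 197.4]
eef_rot: [3.135, -0.001, 1.483]
wrist_force: [0.3, -0.2, -1.2]
finger_gap: 70.0
```

Request:
{"api": "arm_command", "payload": {
  "rows": [-50,-30,0,0,40,-20,-50,0,0,40,0,-60,0,0,40,0,-60,0,0,40,0,0,0,0,40]
}}

```text
clock: 36.75
eef_pos: [347.3, -141.4, 194.1]
eef_rot: [-3.142, 0.0, 1.477]
wrist_force: [-0.2, 0.9, 0.2]
finger_gap: 40.1
```

```bash
cat > chk.py <<'E'
from h import *
import sys
for n in('top','scene'):
    t=snap(n);W=cloud(t);p=(W[...,:2]-C0)@X0;q=(W[...,:2]-C0)@Y0;z=W[...,2]
    k=(abs(p)<92)&(abs(q)<112)&(z>90)&(z<200)&~((abs(p)<40)&(abs(q)<40))
    c=np.linalg.lstsq(np.c_[p[k],q[k],np.ones(k.sum())],z[k],rcond=None)[0]
    print(n,'lid slope rad',-c[0].round(4),c[1].round(4),'z',c[2].round(1),k.sum())
    h=cv2.cvtColor(t['image'],cv2.COLOR_BGR2HSV)
    r=((h[...,0]<8)|(h[...,0]>172))&(h[...,1]>150)&(h[...,2]>80)&(abs(p+150)<40)&(abs(q+60)<30)
    print('red',r.sum(),np.nanmedian(p[r]),np.nanmedian(z[r]))
    bins(t)
    for (X,Y) in((509,-132),(517.5,-338)):
      k=(abs(W[...,0]-X)<68)&(abs(W[...,1]-Y)<58)&(z>15)&(z<45)
      m,l,st,ce=cv2.connectedComponentsWithStats(k.astype(np.uint8))
      for i in range(1,m):
        if st[i,4]>40: print(st[i,4],np.nanmedian(W[l==i],0).round(1))
    cv2.imwrite(f'pics/{sys.argv[1]}_{n}.png',t['image'])
print(manip.read_state()['eef_pos'],manip.read_state()['wrist_force'])
E
python3 chk.py e1
```

```text
top lid slope rad 0.0388 -0.0002 z 111.7 6040
red 77 -147.65069476273263 125.03110217812423
yellow 399 [ 517.5 -122.4] [170.1 149.6] 3.1
green 570 [ 517.5 -338.7] [170.7 151.1] 8.0
186 [ 548.1 -118.5   30.6]
141 [ 489.7 -115.    30.7]
166 [ 519.6 -338.4   20.5]
scene lid slope rad 0.04 0.0015 z 112.6 7167
red 99 -145.8598648954534 125.2875523046331
yellow 555 [ 516.8 -122.5] [172.7 150.2] 3.4
green 537 [ 517.8 -337.3] [171.4 151.4] 7.9
209 [ 490.2 -116.1   31. ]
221 [ 552.8 -116.9   30.8]
171 [ 520.7 -337.4   21.4]
[ 347.67157045 -138.44913055  193.97024687] [-0.10855249 -0.59033467 -0.37277593]
```

View pics/e1_scene.png

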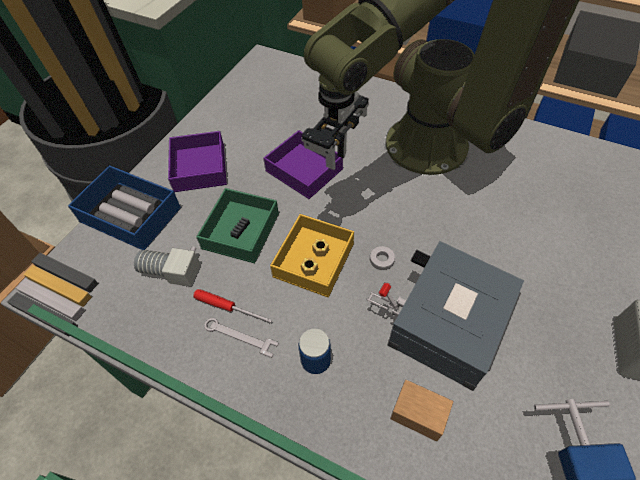

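The yellow bin was nudged about 12 mm, and both nuts are still well inside it. The picture shows the lid looking shut, but its slope is 0.039 rad. I'll press the front edge down with closed fingertips.

Request:
{"api": "arm_command", "payload": {
  "rows": [29,49.5,0,0,2,29,49.5,0,0,2,29,49.5,0,0,2,29,49.5,0,0,2,29,49.5,0,0,2]
}}

```text
clock: 37.48
eef_pos: [492.8, 113.0, 194.3]
eef_rot: [3.141, -0.0, 1.485]
wrist_force: [0.7, -1.2, -0.6]
finger_gap: 1.9
```

Request:
{"api": "arm_command", "payload": {
  "rows": [29,49.5,0,0,2,0,0,-50,0,2,0,0,-12,0,2,0,0,0,0,2]
}}

```text
clock: 37.98
eef_pos: [521.3, 159.1, 132.5]
eef_rot: [-3.141, 0.0, 1.483]
wrist_force: [0.3, -0.4, 0.3]
finger_gap: 1.6
```

Request:
{"api": "arm_command", "payload": {
  "rows": [0,0,-5,0,2,0,0,-3,0,2,0,0,-3,0,2,0,0,0,0,2]
}}

```text
clock: 38.48
eef_pos: [521.9, 158.4, 121.1]
eef_rot: [3.142, -0.0, 1.482]
wrist_force: [-0.5, -0.1, 0.3]
finger_gap: 1.8
```

Request:
{"api": "arm_command", "payload": {
  "rows": [0,0,-2,0,2,0,0,0,0,2]
}}

```text
clock: 38.72
eef_pos: [521.9, 158.5, 119.3]
eef_rot: [3.141, -0.0, 1.482]
wrist_force: [-0.8, -1.9, 3.0]
finger_gap: 1.9
```

Request:
{"api": "arm_command", "payload": {
  "rows": [0,0,-2,0,2,0,0,0,0,2]
}}

```text
clock: 38.98
eef_pos: [522.1, 158.5, 118.9]
eef_rot: [3.14, -0.0, 1.482]
wrist_force: [-9.7, -4.1, 22.0]
finger_gap: 1.9
```

Request:
{"api": "arm_command", "payload": {
  "rows": [0,0,-1,0,2,0,0,0,0,2]
}}

```text
clock: 39.22
eef_pos: [522.1, 158.5, 118.8]
eef_rot: [3.14, -0.0, 1.482]
wrist_force: [-14.7, -4.5, 31.0]
finger_gap: 2.4
```

Request:
{"api": "arm_command", "payload": {
  "rows": [0,0,3,0,2,0,0,50,0,2,-30,-40,30,0,2,-40,-45,0,0,2,-40,-45,0,0,20]
}}

```text
clock: 39.85
eef_pos: [410.5, 27.6, 199.1]
eef_rot: [3.141, -0.0, 1.483]
wrist_force: [0.7, -1.5, 0.0]
finger_gap: 9.0
```

Request:
{"api": "arm_command", "payload": {
  "rows": [-30,-50,0,0,40,-30,-50,0,0,40,0,-50,0,0,40,0,0,0,0,40,0,0,0,0,40]
}}

```text
clock: 40.48
eef_pos: [351.8, -121.1, 198.9]
eef_rot: [-3.141, -0.0, 1.482]
wrist_force: [-0.2, -0.2, -0.5]
finger_gap: 39.9
```

```bash
python3 chk.py e2; python3 - <<'E'
import cv2,numpy as np
a=cv2.imread('pics/e2_scene.png');b=cv2.imread('pics/e2_top.png')
cv2.imwrite('pics/fin.png',np.hstack([cv2.resize(a,(400,300)),cv2.resize(b,(400,300))]))
E
```

```text
top lid slope rad 0.0008 0.0 z 107.9 6076
red 78 -147.85139838249847 124.55197372292253
yellow 417 [ 517.5 -122.4] [171.1 149.6] 3.1
green 576 [ 517.4 -338.4] [170.8 150.2] 8.3
190 [ 548.4 -118.4   30.4]
58 [ 498.7 -117.8   30.6]
177 [ 514.8 -338.5   20.5]
scene lid slope rad 0.0002 0.0011 z 108.7 7147
red 99 -145.75564356617113 125.67826062067252
yellow 555 [ 516.9 -122.3] [172.4 149.2] 3.2
green 543 [ 518.2 -337.4] [171.9 149.7] 8.2
209 [ 490.5 -116.4   30.6]
218 [ 552.5 -116.3   31.3]
163 [ 520.7 -338.2   21.7]
[ 351.96532334 -120.57673852  198.97289298] [ 0.03923399 -0.23813616 -0.37013144]
```

View pics/fin.png

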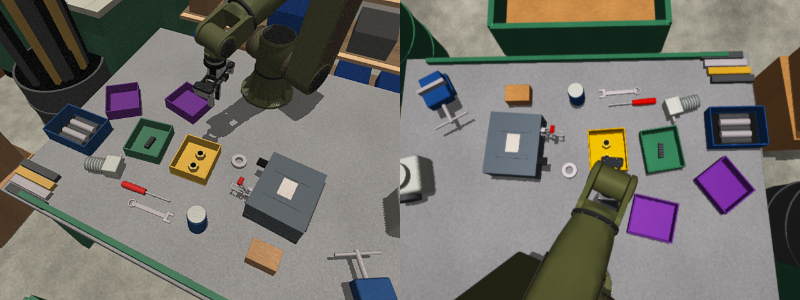

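The lid is flat now (slope under 0.001 rad) and the lever is up at z≈125 with the hook forward at (238,188). Both nuts are in yellow (198,155), the rack is in green (150,143), and the gripper is in free air. Handing in.

```bash
python3 -c "
from h import *
print(manip.sign_off())"
```

```text
the job is handed in; nothing more can be done
None
```

I did every step in the order asked and handed the job in at about 40 s; sign-off gives no verdict.

**What I did:** I lifted the lever until the hook swung free, then opened the lid to about 1.66 rad. The case held two nuts and one rack. Both nuts went into the yellow bin and the rack into the green bin, and then I shut the lid again.

**Last checks:**
- **Lid:** both cameras put its slope at no more than 0.001 rad, so it is shut.
- **Latch:** the lever is up at about 1.7 rad and the hook hangs forward, clear of the keeper. I judged the hook by eye and did not measure its distance.
- **Parts:** both nuts and the rack lie well inside their bins.
- **Bench:** the other things look unmoved in the pictures, though I did not measure them.

**What went wrong or differed:**
- **Lid tab:** the fingers came off the tab at the end of the opening swing. The lid stayed put past upright.
- **Nut near the lid:** it had no room for a grip on its flats. I gripped it by its corners, moved it forward and took it again.
- **Yellow bin:** it was knocked about 13 mm aside during the run, and the nuts stayed inside.
- **First closing:** it left the lid at about 0.04 rad, so I pressed it down with closed fingertips. The force readings there reached 31 N.

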